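# Present the rivet tin's label to the stock scanner

## Robot

A 6-joint arm with a two-finger parallel gripper is mounted at the origin on the work surface. World frame = base frame: x ahead of the robot, y to its left, z up, the work surface at z = 0. Lengths are in m, angles in rad, forces in N, time in s.
With the tool pointing down it reaches from about 0.325 to 0.875 m from the base axis. Payload 4.4 kg.
Tool frame: the origin (TCP) lies on the centre line of the jaws, within the pads' length; the fingertips stand 25 mm ahead of it and the grasp point (between the pads) lies 6 mm ahead of it; y points along the fingers, x is the direction in which the jaws open and shut, and the axes are right-handed (so a half turn about y gives the same grasp; the last joint's range is limited). The gripper opens to 85 mm and grips with 20 to 120 N. Pads are 22 mm wide; open, the fingers measure 114 mm over their backs; the gripper's body (76 mm by 85 mm) begins 54 mm behind the grasp point. The pads swing forward as they close: fully open they stand 13 mm farther back than shut.
Start: joints at [0.966, 0.207, 1.542, -0, 1.393, -0.15], TCP at [0.253, 0.517, 0.256] pointing down, gripper open.
Joint ranges: [-2.73, 2.73], [-0.86, 2.22], [0.23, 2.46], [-1.11, 4.25], [0.08, 2.63], [-2.82, 2.82]. Speed limits (rad/s): [2.79, 2.79, 3.14, 3.14, 3.14, 3.14].

## Interface

Orientations are given as a unit quaternion [x, y, z, w].
In Python, from workcell import r gives the robot as it stands. Calls block until the motion is done:
- r.move_pose(position, orientation): joint-space move of the TCP to a pose.
- r.move_straight(position, speed=0.15, attitude=None, until_force=None): straight line of the TCP; attitude=None keeps the orientation; speed is the mean speed in m/s. With until_force (N) it stops when the force on the tool has changed by that much, and returns True; else False.
- r.movej(angles): joint-space move.
- r.grip(opening, newtons=None): opening from 0.0 (shut) to 1.0 (fully open); newtons is the grip in N (None keeps the last); returns when the fingers have stopped.
- r.pause(seconds).
- r.solve_ik(position, orientation): joint angles nearest the present ones, or None.
- r.sense(): the state.
- r.capture(name): name is "scene" or "top" or "wrist"; returns a dict with "image" (420x560x3 uint8, red, green, blue), "z_map" (420x560 float32, m along the optical axis (not along the pixel's ray), 0 where there is no reading), "camera_matrix" (3x3 intrinsics, pixels), "T" (4x4, takes a point from camera to world coordinates); the wrist camera has in their place "mount" (4x4, takes a point from camera to tool coordinates, whose origin is the TCP and whose axes are the tool frame's). Camera axes: x right, y up, looking along -z (the intrinsics and any distortion apply to the point x, -y, -z); pixel columns grow to the right and rows downward; lengths in m; the calibration is good to about 2 mm. A picture is of the moment at which its call begins: read the wrist's pose just before it.
A pose or a line that the arm cannot do raises r.PlanningError and nothing moves.
- r.job_done(): hands the job in, once; it reports no verdict.
The state is a dict: "time": time; "joint_positions": joint angles; "qd": joint speeds; "effort": joint torques, N m; "position": TCP position; "tcp_rot": TCP orientation; "wrist_force": force on the tool from outside, world axes, zero at the start; "ft_torque": the same for the moment, N m; "grip_width": opening from 0.0 (shut) to 1.0 (fully open).
Only numpy, scipy, OpenCV 4.12 (cv2) and the standard library are available. Lean on these libraries where they do the work, as an engineer would, in place of code of your own. Each camera call takes 0.05 s, during which the arm holds its last target.

## Task

Book the tall slim rivet tin back into stock: stand it upright on the round pad of the scanner, wholly on the pad, with its paper label facing squarely into the scanner's dark window, and let go. Keep the tin upright, set it down rather than dropping it, and leave the short wide tin where it stands.

Things in the scene. Friction and masses are not known exactly. Their poses are not given: they have to be found in the camera images.
- tall_tin: the tall slim tin: a closed black cylinder with a thin steel line below its lid, 50 mm in diameter, 125 mm high, smooth sides, about 0.25 kg, standing loose on the table. Origin: centre of its underside; z up its axis; x axis out through the middle of its white paper label. The upper 40 mm is free to grip all round.
- tall_tin_label (a point): middle of the tall tin's white label (31 mm wide, 22 to 85 mm above the underside): 25 mm from the tin's axis along its x axis, 55 mm above the underside. A 10 mm wide white seal strip runs from the label straight up and over the lid to its centre, so from above the strip shows which way the label faces
- scanner: the fixed scanning station: a flat round black pad (diameter 90 mm, 4 mm high) and, joined by a thin metal strip, a grey scanner block (70 mm deep, 100 wide, 95 high) with a dark window towards the pad. Origin: under the pad's centre at table height (pad top 4 mm above it); z up; x axis from the pad's centre to the window, whose face is 93 mm away
- short_tin: the short wide tin, to be left alone: the same black make with a label and seal strip, 68 mm in diameter, 75 mm high, standing loose on the table. Origin: centre of its underside; x axis towards its label
Things that resemble listed ones, but are neither listed nor needed, are in the scene too. There is more than one size of the scanner; the one meant has the size given above.

How it is judged:
By the outcome, as a careful person would: the job done as asked, in the order asked, and still so for the second after the job is handed in, with the robot touching nothing.
It also fails if it takes over 35 s, if anything falls off the work surface, if the arm or the gripper's body presses on something with over 40 N, if the wrist force passes 120 N, or if a joint passes its speed limit or range.

## Working session

There is one attempt and no reset: what is moved stays moved. The work goes in short steps, each a Python script; the robot and the scene stay as the last script left them, time stands still between calls to the robot, and variables do not carry over. Pictures are saved under pics/ and viewed, and the job is handed in when it is done.

```bash
ls; mkdir -p pics; python3 - <<'E'
from workcell import r
import cv2, numpy as np, pickle
s=r.sense(); print({k:np.round(v,3) for k,v in s.items()})
d={}
for n in("scene","top","wrist"):
    c=r.capture(n); d[n]=c; c['pose']=s
    cv2.imwrite(f"pics/{n}0.png",c["image"][:,:,::-1])
    print(n,c.keys(),np.round(c["camera_matrix"],1).tolist(),np.round(c.get("T",c.get("mount")),3).tolist(), (c['z_map']>0).mean())
pickle.dump(d,open("c0.pkl","wb"))
E
```

```text
pics
{'time': np.float64(0.0), 'joint_positions': array([ 0.965,  0.207,  1.543, -0.   ,  1.393, -0.15 ]), 'qd': array([-0.001, -0.001,  0.001, -0.   ,  0.   , -0.001]), 'effort': array([-1.0000e-03, -3.8304e+01, -2.9159e+01, -0.0000e+00,  1.1000e-02,
        0.0000e+00]), 'position': array([0.252, 0.516, 0.255]), 'tcp_rot': array([ 0.6  ,  0.374, -0.375, -0.6  ]), 'wrist_force': array([ 1.126, -1.107, -0.565]), 'ft_torque': array([ 0.005, -0.019,  0.008]), 'grip_width': np.float64(1.004)}
scene dict_keys(['image', 'z_map', 'camera_matrix', 'T', 'pose']) [[541.6, 0.0, 278.9], [0.0, 541.6, 213.6], [0.0, 0.0, 1.0]] [[0.231, -0.555, 0.799, 1.306], [0.973, 0.124, -0.195, -0.151], [0.009, 0.823, 0.568, 0.649], [0.0, 0.0, 0.0, 1.0]] 0.9959821428571428
top dict_keys(['image', 'z_map', 'camera_matrix', 'T', 'pose']) [[545.9, 0.0, 278.8], [0.0, 545.9, 212.8], [0.0, 0.0, 1.0]] [[-0.016, 0.999, -0.052, 0.399], [-1.0, -0.015, 0.013, 0.062], [0.012, 0.052, 0.999, 1.147], [0.0, 0.0, 0.0, 1.0]] 0.9960119047619047
wrist dict_keys(['image', 'z_map', 'camera_matrix', 'mount', 'pose']) [[374.7, 0.0, 274.0], [0.0, 374.7, 206.9], [0.0, 0.0, 1.0]] [[1.0, 0.001, -0.001, 0.001], [-0.002, 0.275, -0.961, -0.118], [-0.001, 0.961, 0.275, 0.07], [0.0, 0.0, 0.0, 1.0]] 0.9961224489795918
```

View pics/scene0.png

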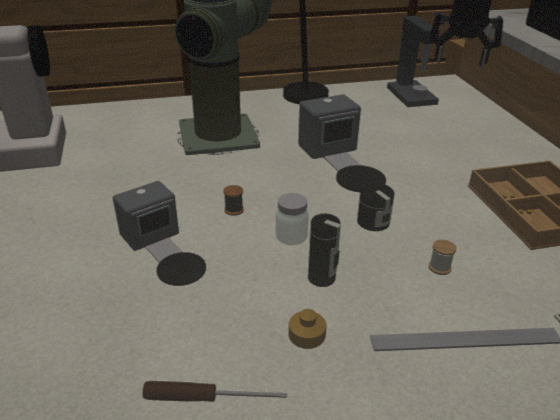

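View pics/top0.png

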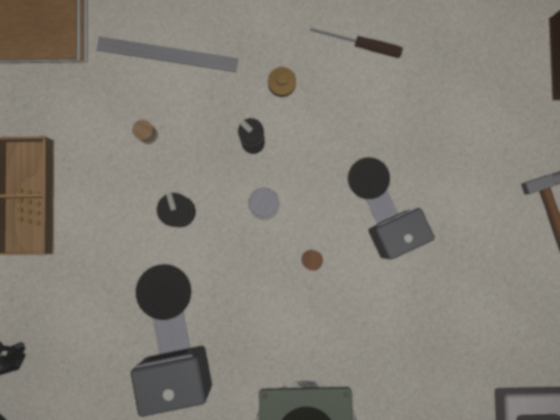

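View pics/wrist0.png

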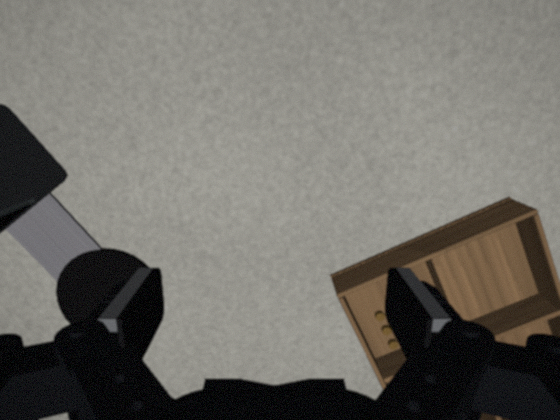

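The pictures show:
- **Tall tin:** top (251,135), scene (324,250). Its strip points up-left in the top view.
- **Short tin:** top (176,210), scene (376,207).
- **Scanners:** one pad at top (369,178), about 42 px across, and one at top (163,292), about 56 px across. At roughly 476 px/m, only the first is about 90 mm.
- **Lookalikes for the tin:** white jar at top (263,203), spools at (144,130) and (312,260), brass knob at (282,82).

Next I'll measure and check in a crop.

```bash
cat > h.py <<'E'
import numpy as np, cv2, pickle
from scipy.spatial.transform import Rotation as R
def camT(c):
    if 'T' in c: return c['T']
    s=c['pose'];M=np.eye(4);M[:3,:3]=R.from_quat(s['tcp_rot']).as_matrix();M[:3,3]=s['position'];return M@c['mount']
def ray(c,px):
    K=c['camera_matrix'];px=np.atleast_2d(np.asarray(px,float))
    d=np.stack([(px[:,0]-K[0,2])/K[0,0],-(px[:,1]-K[1,2])/K[1,1],-np.ones(len(px))],1)
    T=camT(c);return T[:3,3],d@T[:3,:3].T
def plane(c,px,z):
    o,d=ray(c,px);return o+d*((z-o[2])/d[:,2:3])
def proj(c,P):
    P=np.atleast_2d(P);T=camT(c);q=(P-T[:3,3])@T[:3,:3];K=c['camera_matrix']
    return np.stack([K[0,0]*q[:,0]/-q[:,2]+K[0,2],K[1,1]*-q[:,1]/-q[:,2]+K[1,2]],1)
def tri(obs):
    A=np.zeros((3,3));b=np.zeros(3);L=[]
    for c,p in obs:
        o,d=ray(c,p);d=d[0]/np.linalg.norm(d[0]);m=np.eye(3)-np.outer(d,d);A+=m;b+=m@o;L.append((o,m))
    x=np.linalg.solve(A,b);return x,[np.linalg.norm(m@(x-o)) for o,m in L]
def bright(im,g=0.5):
    return (255*(im/255.)**g).astype(np.uint8)
E
python3 - <<'E'
from h import *
d=pickle.load(open('c0.pkl','rb'))
t=d['top'];s=d['scene']
def crop(c,x,y,w,h,k,n):
    i=bright(c['image'][y:y+h,x:x+w],.45);cv2.imwrite(n,cv2.resize(i,None,fx=k,fy=k,interpolation=cv2.INTER_CUBIC)[:,:,::-1])
crop(t,130,100,130,110,6,'pics/a1.png');crop(t,320,140,130,130,4,'pics/a2.png');crop(s,100,170,250,130,3,'pics/a3.png')
g=t['image'].max(2)
for (x,y) in((369,178),(163,292)):
    m=(g<45).astype(np.uint8);n,l,st,ce=cv2.connectedComponentsWithStats(m);k=l[y,x]
    cn,_=cv2.findContours((l==k).astype(np.uint8),0,1);e=cv2.fitEllipse(cn[0]);print(e,st[k])
    P=plane(t,[e[0]],.004);print(P, e[1][0]/545.9*1.143,e[1][1]/545.9*1.143)
E
```

```text
((0.9324873685836792, 366.5701904296875), (2.261538028717041, 6.2163801193237305), 179.67474365234375) [     0      0    560    420 231921]
[[0.15096007 0.62312235 0.004     ]] 0.004735185870715476 0.013015794974147324
((163.08750915527344, 293.45574951171875), (46.96294021606445, 49.654415130615234), 79.30998992919922) [ 138  267   51   51 1701]
[[0.29445451 0.29019859 0.004     ]] 0.09833053795010382 0.10396592140372453
```

View pics/a1.png

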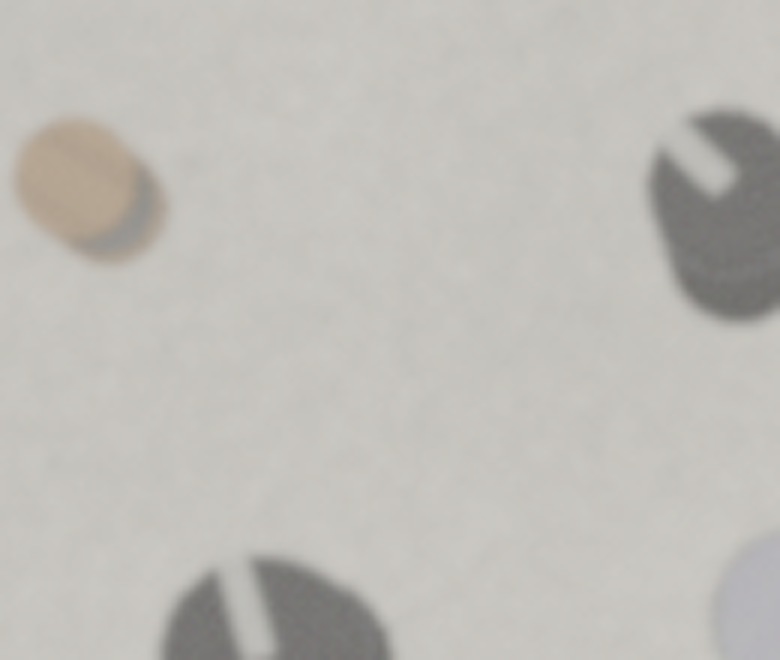

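View pics/a2.png

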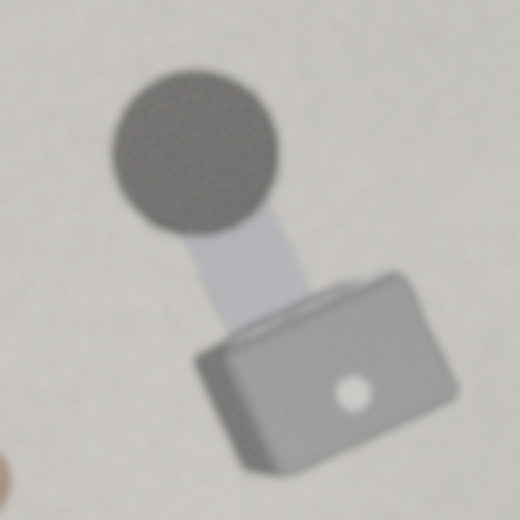

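View pics/a3.png

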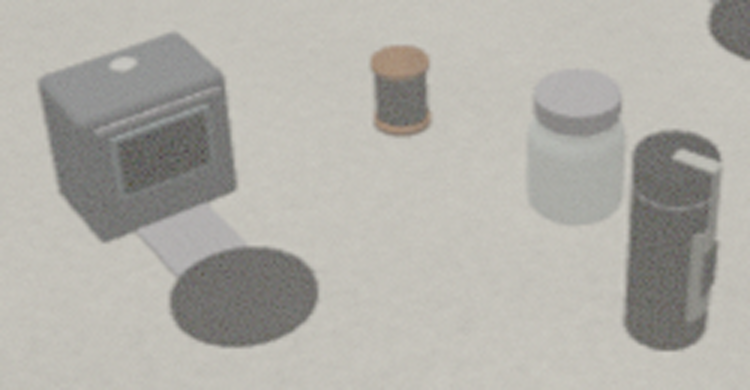

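The crops confirm it. a1 and a3 show the tall slim black tin with its steel line, seal strip and label. a2 and a3 show a block with a dark window facing the smaller pad. Now I'll measure each one in both views.

```bash
cat > m.py <<'E'
from h import *
def comp(m,x,y):
    n,l,st,ce=cv2.connectedComponentsWithStats(m.astype(np.uint8));return (l==l[y,x])
def cont(m):
    return max(cv2.findContours(m.astype(np.uint8),0,1)[0],key=cv2.contourArea)[:,0].astype(float)
E
python3 - <<'E'
from m import *
d=pickle.load(open('c0.pkl','rb'))
t=d['top'];s=d['scene']
for c,pts in((t,[(369,178),(163,292),(251,140),(420,235),(385,210),(300,140),(176,210)]),(s,[(181,268),(360,178),(322,260),(140,240)])):
    g=cv2.GaussianBlur(c['image'],(3,3),0).max(2);print([int(g[y,x]) for x,y in pts])
print('pads')
for c,pts in((t,[(369,178),(163,292)]),(s,[(181,268),(360,178)])):
    g=c['image'].max(2)
    g=cv2.GaussianBlur(c['image'],(3,3),0).max(2)
    for x,y in pts:
        m=comp(g<65,x,y);m=cv2.morphologyEx(m.astype(np.uint8),cv2.MORPH_OPEN,np.ones((5,5)))
        P=plane(c,cont(m),.004)[:,:2].astype(np.float32)
        cc,rad=cv2.minEnclosingCircle(P);e=cv2.fitEllipse(P);print(np.round(cc,4),round(rad,4),np.round(e[0],4),np.round(e[1],4),m.sum())
E
```

```text
[45, 42, 49, 89, 123, 149, 54]
[42, 42, 38, 47]
pads
[ 0.5288 -0.1432] 0.0423 [ 0.5289 -0.143 ] [0.0819 0.0825] 1242
[0.2981 0.2901] 0.0556 [0.298  0.2902] [0.1083 0.1089] 2243
[ 0.5289 -0.1451] 0.0453 [ 0.529  -0.1444] [0.085  0.0884] 1214
[0.3678 0.2721] 0.129 [0.3491 0.2794] [0.1047 0.2572] 1934
```

```bash
python3 - <<'E'
from m import *
d=pickle.load(open('c0.pkl','rb'))
t=d['top'];s=d['scene']
def padpix(c,x,y):
    g=cv2.GaussianBlur(c['image'],(3,3),0).max(2)
    m=cv2.morphologyEx(comp(g<70,x,y).astype(np.uint8),cv2.MORPH_OPEN,np.ones((5,5)))
    return cv2.fitEllipse(cont(m).astype(np.float32))[0]
a=padpix(t,369,178);b=padpix(s,181,268);print('pad tri',a,b,tri([(t,a),(s,b)]))
# tin: lid mask top
for c,(x,y),(X0,Y0,X1,Y1) in((t,(251,140),(230,110,275,165)),(s,(322,260),(300,205,350,295))):
    g=c['image'].astype(float).mean(2)
    i=bright(c['image'][Y0:Y1,X0:X1],.5);cv2.imwrite(f'pics/t_{X0}.png',cv2.resize(i,None,fx=7 if Y1-Y0<60 else 6,fy=7 if Y1-Y0<60 else 6,interpolation=cv2.INTER_CUBIC)[:,:,::-1])
i=bright(t['image'][200:265,360:445],.5);cv2.imwrite('pics/blk.png',cv2.resize(i,None,fx=8,fy=8,interpolation=cv2.INTER_CUBIC)[:,:,::-1])
# side by side
E
python3 -c "
import cv2,numpy as np
a=[cv2.imread('pics/'+n) for n in('t_230.png','t_300.png')]
h=max(x.shape[0] for x in a)
cv2.imwrite('pics/tt.png',np.hstack([cv2.copyMakeBorder(x,0,h-x.shape[0],0,8,0) for x in a]))"
```

```text
pad tri (368.545166015625, 178.00794982910156) (180.76719665527344, 268.5296936035156) (array([ 0.52893126, -0.14405039,  0.00228344]), [np.float64(0.000764145264433905), np.float64(0.000764145264433858)])
```

View pics/tt.png

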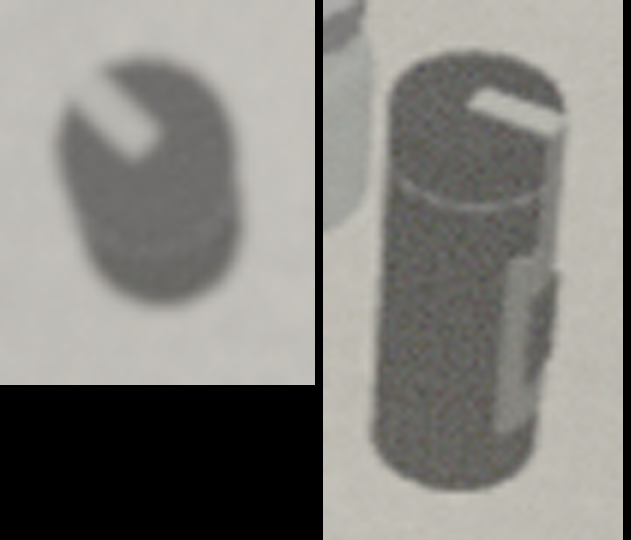

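View pics/blk.png

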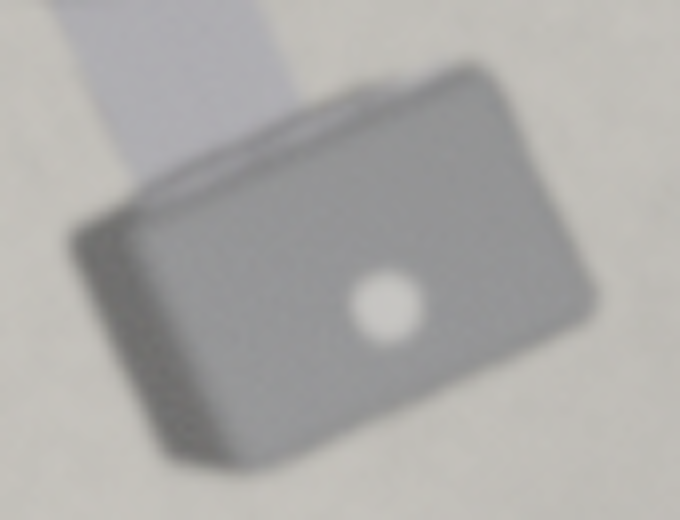

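```bash
cat >> h.py <<'E'
def down(a):
    x=np.array([np.cos(a),np.sin(a),0]);y=np.array([0,0,-1.]);return R.from_matrix(np.stack([x,y,np.cross(x,y)],1)).as_quat()
E
python3 - <<'E'
from m import *
from workcell import r
d=pickle.load(open('c0.pkl','rb'));t=d['top'];s=d['scene']
a=np.array([230+147/7-.5,110+143/7-.5]);b=np.array([300+152/6-.5,205+97/6-.5])
x,e=tri([(t,a),(s,b)]);print('strip inner end',x,e)
o=plane(t,[[230+92/7-.5,110+90/7-.5]],.125)[0];q=plane(t,[a],.125)[0];th=np.arctan2(*(o-q)[1::-1]);print('theta tin',np.degrees(th),q)
def P(u,v):return plane(t,[[360+u/8-.5,200+v/8-.5]],.095)[0]
for A,B in(((240,470),(597,300)),((145,225),(480,68)),((490,75),(597,295)),((145,230),(240,470))):
    v=P(*B)-P(*A);print(np.round(np.degrees(np.arctan2(v[1],v[0])),1),np.round(np.linalg.norm(v),3))
v=P(387,307)-np.array([.529,-.144,.095]);print('dot',P(387,307),np.degrees(np.arctan2(v[1],v[0])),np.hypot(v[0],v[1]))
ts=np.arctan2(v[1],v[0])
for k in(1,-1):
    for dd in (0,):
        A=th+k*np.pi/2;B=ts+k*np.pi/2
        for nm,p,g in(('grasp',[q[0],q[1],.111],A),('look',[q[0],q[1],.27],A),('place',[.529,-.144,.115],B),('lookp',[.529,-.144,.3],B)):
            print(k,nm,r.solve_ik(p,down(g)) )
E
```

```text
strip inner end [0.60880601 0.09897436 0.12739531] [np.float64(0.000824235718384461), np.float64(0.000824235718384512)]
theta tin 45.003123540765735 [0.60954119 0.09985463 0.125     ]
-65.7 0.096
-65.9 0.09
-155.6 0.059
-159.7 0.062
dot [ 0.40125904 -0.19984578  0.095     ] -156.3860160102839 0.1394148634333243
1 grasp [ 2.23623939e-02  4.43488681e-01  1.55220961e+00 -4.44089210e-16
  1.14589436e+00 -2.33388661e+00]
1 look [ 2.23623939e-02  2.86252104e-01  1.41478087e+00 -4.44089210e-16
  1.44055968e+00 -2.33388661e+00]
1 place [-4.23655054e-01  3.09452901e-01  1.73116738e+00 -4.44089210e-16
  1.10097237e+00  7.34999503e-01]
1 lookp [-4.23655054e-01  1.18349607e-01  1.55246834e+00 -4.44089210e-16
  1.47077471e+00  7.34999503e-01]
-1 grasp [ 2.23623939e-02  4.43488681e-01  1.55220961e+00 -4.44089210e-16
  1.14589436e+00  8.07706041e-01]
-1 look [ 2.23623939e-02  2.86252104e-01  1.41478087e+00 -4.44089210e-16
  1.44055968e+00  8.07706041e-01]
-1 place [-4.23655054e-01  3.09452901e-01  1.73116738e+00 -4.44089210e-16
  1.10097237e+00 -2.40659315e+00]
-1 lookp [-4.23655054e-01  1.18349607e-01  1.55246834e+00 -4.44089210e-16
  1.47077471e+00 -2.40659315e+00]
```

```bash
cat > look.py <<'E'
from m import *
def look(r,name):
    p=r.sense();c=r.capture('wrist');c['pose']=p
    pickle.dump(c,open(name+'.pkl','wb'))
    cv2.imwrite(f'pics/{name}.png',bright(c['image'],.5)[:,:,::-1]);return c
E
python3 - <<'E'
from look import *
from workcell import r
th=np.radians(45);q=down(th-np.pi/2)
r.move_pose([.609,.099,.29],q); r.pause(.15); look(r,'w1')
r.move_straight([.609-.05,.099-.03,.29],speed=.25); r.pause(.15); look(r,'w2')
print(r.sense()['time'])
E
```

```text
2.9167
```

View pics/w1.png

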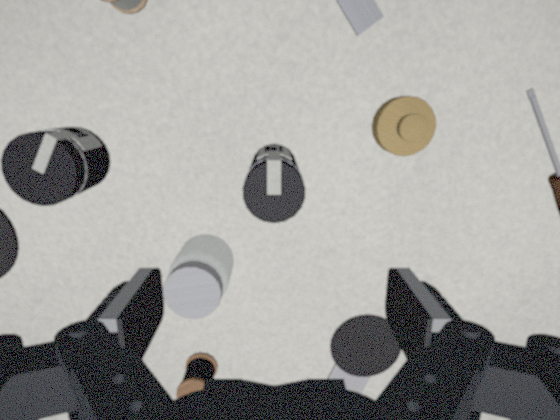

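View pics/w2.png

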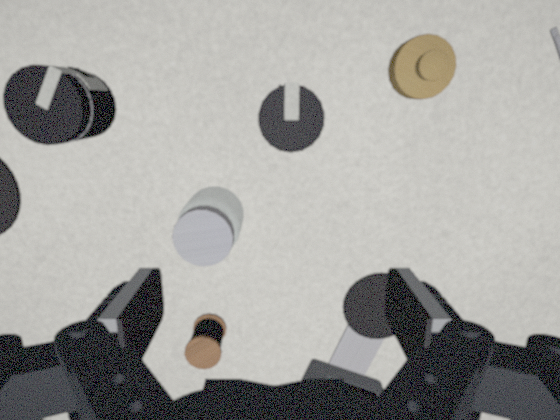

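w1 shows the tall tin's lid at about (274,190), with the strip running straight up towards the label. w2 shows the same lid, wholly visible, centred at about (291,118). I'll fit the circle and strip in both views.

```bash
cat > lid.py <<'E'
from look import *
def circfit(P):
    A=np.c_[2*P,np.ones(len(P))];b=(P**2).sum(1);x=np.linalg.lstsq(A,b,rcond=None)[0];return x[:2],np.sqrt(x[2]+x[:2]@x[:2])
def strip(c,box,thr=None):
    x0,y0,x1,y1=box;g=cv2.resize(c['image'].max(2)[y0:y1,x0:x1],None,fx=4,fy=4,interpolation=cv2.INTER_CUBIC)
    m=g>80
    return g
E
python3 - <<'E'
from lid import *
for n,cen in(('w1',(274,192)),('w2',(291,118))):
    c=pickle.load(open(n+'.pkl','rb'));g=c['image'].max(2).astype(np.uint8)
    dark=cv2.GaussianBlur(g,(3,3),0)<65
    m=comp(dark,cen[0]+15,cen[1]+6)
    cn=cont(m)
    # keep contour pts on lower/lateral rim (away from strip and side wall)
    for h in(.125,):
        v=cn-np.array(cen);keep=(np.hypot(*v.T)>22)&(v[:,1]>-8 if n=='w1' else ~((abs(v[:,0])<9)&(v[:,1]<0)))
        P=plane(c,cn[keep],h)[:,:2];cc,rad=circfit(P);print(n,'lid centre',cc,'rad',rad,'px',proj(c,[*cc,h])[0],keep.sum())
    # strip
    br=(g>75);roi=np.zeros_like(br);roi[cen[1]-26:cen[1]+8,cen[0]-9:cen[0]+9]=1
    ys,xs=np.nonzero(br&roi.astype(bool));
    for y in range(cen[1]-30,cen[1]+8,4):
        row=g[y,cen[0]-14:cen[0]+15]; print(y,row.tolist()) if n=='w2' else None
E
```

```text
w1 lid centre [0.60855506 0.10185232] rad 0.023263075305420836 px [273.48605329 192.77363153] 100
w2 lid centre [0.60810834 0.10164678] rad 0.02333736960687683 px [290.71304669 118.97611673] 178
88 [48, 34, 26, 24, 21, 26, 39, 74, 116, 140, 147, 145, 143, 144, 141, 145, 145, 143, 142, 143, 139, 124, 84, 35, 20, 15, 25, 32, 40]
92 [26, 27, 24, 29, 29, 27, 44, 77, 118, 143, 149, 144, 148, 152, 152, 150, 150, 147, 149, 143, 140, 114, 66, 38, 21, 30, 24, 21, 19]
96 [27, 25, 27, 24, 25, 25, 38, 76, 114, 140, 142, 145, 141, 145, 142, 142, 141, 145, 147, 145, 144, 118, 71, 37, 23, 28, 24, 10, 27]
100 [32, 29, 30, 23, 24, 18, 44, 84, 127, 144, 152, 155, 148, 145, 150, 147, 146, 145, 141, 136, 137, 111, 72, 32, 26, 18, 25, 28, 28]
104 [28, 20, 25, 22, 17, 23, 51, 91, 125, 144, 146, 146, 142, 142, 140, 137, 142, 141, 139, 142, 133, 106, 61, 25, 18, 24, 28, 21, 29]
108 [27, 29, 26, 26, 24, 26, 46, 94, 127, 145, 145, 146, 148, 147, 147, 144, 141, 141, 144, 144, 139, 112, 62, 32, 15, 21, 29, 25, 28]
112 [25, 32, 30, 22, 24, 26, 48, 98, 130, 143, 146, 147, 146, 150, 144, 143, 146, 140, 142, 146, 138, 112, 63, 27, 16, 19, 29, 26, 22]
116 [24, 21, 19, 23, 24, 23, 46, 88, 128, 142, 149, 151, 147, 149, 144, 146, 145, 147, 141, 140, 129, 96, 51, 30, 19, 26, 24, 28, 32]
120 [28, 22, 24, 25, 29, 22, 28, 47, 61, 73, 74, 68, 73, 70, 69, 71, 77, 75, 72, 72, 62, 56, 31, 30, 16, 29, 24, 29, 20]
124 [25, 29, 23, 18, 24, 27, 25, 23, 24, 28, 28, 31, 27, 19, 29, 27, 29, 22, 26, 29, 23, 22, 24, 28, 19, 33, 22, 23, 30]
```

```bash
cat >> lid.py <<'E'
def stripdir(c,rows,x0,x1,h):
    """edges at half level per row -> centre line -> world direction (inner end = larger row)"""
    g=c['image'].max(2).astype(float);pts=[]
    for y in rows:
        v=g[y,x0:x1];i=np.nonzero(v>85)[0];a,b=i[0],i[-1]
        l=a-(v[a]-85)/(v[a]-v[a-1]);rr=b+(v[b]-85)/(v[b]-v[b+1]);pts.append(((l+rr)/2+x0,y))
    P=plane(c,pts,h)[:,:2];v=cv2.fitLine(P.astype(np.float32),cv2.DIST_HUBER,0,.01,.01).ravel()
    dd=v[:2]*np.sign(v[:2]@(P[0]-P[-1]));return np.degrees(np.arctan2(dd[1],dd[0])),v[2:],P
E
python3 - <<'E'
from lid import *
C={n:pickle.load(open(n+'.pkl','rb')) for n in('w1','w2')}
print(tri([(C['w1'],(273.49,192.77)),(C['w2'],(290.71,118.98))]))
for n,rows,x in(('w1',range(163,191),(260,289)),('w2',range(90,117),(277,306))):
    a,p,P=stripdir(C[n],rows,*x,.125);print(n,a,p)
    cc=[.6083,.1017];n_=np.array([-np.sin(np.radians(a)),np.cos(np.radians(a))]);print('offset of line from lid centre',(p-cc)@n_)
E
```

```text
(array([0.60811907, 0.10146374, 0.12256692]), [np.float64(3.363704139142662e-05), np.float64(3.3637041391429675e-05)])
w1 44.785236002879984 [0.6177308  0.11098015]
offset of line from lid centre -5.6927314604189073e-05
w2 44.8287540235687 [0.6176824  0.11082722]
offset of line from lid centre -0.00014131682938561298
```

The tin is at (0.608, 0.1016), lid about 0.123 to 0.127 m, label direction 44.8°. Next, a close look at the scanner from two places.

```bash
python3 - <<'E'
from look import *
from workcell import r
ts=np.radians(-156.);q=down(ts)
u=np.array([np.cos(ts),np.sin(ts)]);p=np.array([.529,-.144])+.06*u
r.move_pose([*p,.27],q); r.pause(.15); look(r,'w3')
r.move_straight([*(p-.03*u+[0,.04]),.27],speed=.25); r.pause(.15); look(r,'w4')
print(r.sense()['time'])
E
```

```text
5.0083
```

View pics/w3.png

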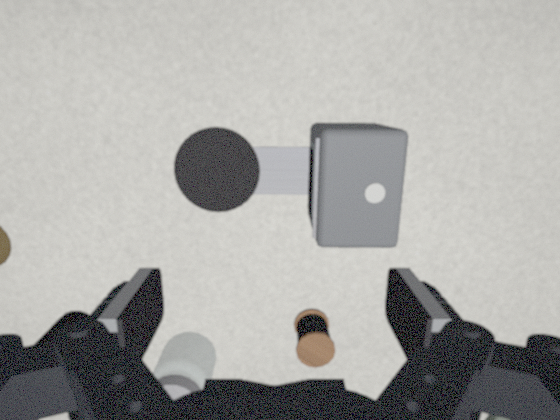

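View pics/w4.png

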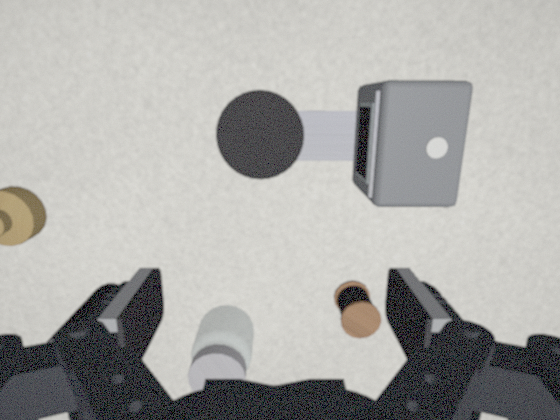

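w3: pad centred at (217,169), block top at (318–405, 128–245), its window lip along the left side. w4: pad (260,134). Now fitting the pad circle, the strip edges and the block's top edges.

```bash
python3 - <<'E'
from lid import *
C={n:pickle.load(open(n+'.pkl','rb')) for n in('w3','w4')}
pc={}
for n,cen in(('w3',(217,169)),('w4',(260,134))):
    c=C[n];g=cv2.GaussianBlur(c['image'],(3,3),0).max(2)
    cn=cont(comp(g<65,*cen));v=cn-np.array(cen);k=~((v[:,0]>30)&(abs(v[:,1])<32))
    P=plane(c,cn[k],.004)[:,:2];cc,rad=circfit(P);pc[n]=proj(c,[*cc,.004])[0];print(n,'pad',cc,rad,pc[n])
print('tri pad',tri([(C[n],pc[n]) for n in pc]))
def edge(c,fixed,lo,hi,vert,z):
    """strongest gradient within lo..hi for each fixed row/col"""
    g=cv2.GaussianBlur(c['image'].astype(np.float32),(3,3),0).mean(2);pts=[]
    for f in fixed:
        v=g[f,lo:hi] if vert else g[lo:hi,f]
        d=abs(np.gradient(v));i=int(np.clip(d.argmax(),1,len(d)-2));w=d[i-1:i+2];o=lo+i+(w*[-1,0,1]).sum()/w.sum()
        pts.append((o,f) if vert else (f,o))
    P=plane(c,pts,z)[:,:2];L=cv2.fitLine(P.astype(np.float32),cv2.DIST_HUBER,0,.001,.001).ravel()
    nn=np.array([-L[1],L[0]]);res=np.std((P-L[2:])@nn);return np.degrees(np.arctan2(L[1],L[0])),L[2:],res
for n,a in(('w3',[('strip top',range(265,305),140,155,0,.002),('strip bot',range(265,305),186,203,0,.002),('blk bot',range(325,390),238,254,0,.095),('blk right',range(140,235),393,415,1,.095)]),
           ('w4',[('strip top',range(308,350),102,118,0,.002),('strip bot',range(308,350),152,168,0,.002),('blk bot',range(385,448),198,214,0,.095),('blk right',range(95,195),448,478,1,.095),('blk top',range(395,460),74,90,0,.095)])):
    for e in a: print(n,e[0],edge(C[n],*e[1:]))
# white dot
for n,(x,y) in(('w3',(375,193)),('w4',(437,148))):
    g=C[n]['image'].max(2);m=comp(g>135,x,y);ys,xs=np.nonzero(m);P=plane(C[n],[[xs.mean(),ys.mean()]],.095)[0];print('dot',P,m.sum(),(xs.mean(),ys.mean()))
E
```

```text
w3 pad [ 0.52884588 -0.14168764] 0.04330945634352769 [216.62953636 170.33821136]
w4 pad [ 0.52898632 -0.14151613] 0.043173350358943735 [259.57669636 135.44984015]
tri pad (array([ 0.52896454, -0.14136189,  0.00255054]), [np.float64(2.2656724676211483e-05), np.float64(2.265672467642205e-05)])
w3 strip top (np.float32(23.588493), array([ 0.47344834, -0.19380122], dtype=float32), np.float64(0.0002287586788318357))
w3 strip bot (np.float32(23.79673), array([ 0.4552198 , -0.14627914], dtype=float32), np.float64(0.0001739520124755032))
w3 blk bot (np.float32(23.963633), array([ 0.39038187, -0.15063637], dtype=float32), np.float64(8.49010439431301e-05))
w3 blk right (np.float32(-66.242355), array([ 0.38236165, -0.21271735], dtype=float32), np.float64(0.00016472612548182883))
w4 strip top (np.float32(23.391092), array([ 0.4760397 , -0.19219549], dtype=float32), np.float64(0.00016283554667685156))
w4 strip bot (np.float32(23.762575), array([ 0.45342672, -0.14725767], dtype=float32), np.float64(0.0003521798861989001))
w4 blk bot (np.float32(23.972372), array([ 0.39826724, -0.1461004 ], dtype=float32), np.float64(0.00012027091174068975))
w4 blk right (np.float32(-66.32079), array([ 0.38113683, -0.2081795 ], dtype=float32), np.float64(0.00015747650130127686))
w4 blk top (np.float32(23.906765), array([ 0.43445832, -0.2369636 ], dtype=float32), np.float64(0.00011017692003210985))
dot [ 0.39999689 -0.19758604  0.095     ] 309 (np.float64(374.6019417475728), np.float64(192.83495145631068))
dot [ 0.39977037 -0.19800918  0.095     ] 347 (np.float64(436.7550432276657), np.float64(147.3515850144092))
```

The wrist views agree with each other: pad centre (0.529, −0.1416), scanner x-axis −156.2°. The fixed cameras read about 2.4 mm lower in y for both the tin and the pad, so that's a common offset and I'll use the wrist values for both. Now the grasp.

```bash
python3 - <<'E'
from look import *
from workcell import r
q=down(np.radians(44.8-90));p=[.6082,.1016]
r.move_pose([*p,.24],q)
r.move_straight([*p,.110],speed=.1,until_force=6) and print('TOUCH')
s=r.sense();print(s['position'],s['wrist_force'])
r.grip(0.0,40);r.pause(.2)
s=r.sense();print(s['time'],s['position'],s['wrist_force'],s['grip_width'],s['joint_positions'])
look(r,'w5')
E
```

```text
[0.60893334 0.10164815 0.11098203] [-0.99891834 -0.85549236 -0.13280941]
8.4333 [0.60873802 0.10155039 0.11069632] [ 0.55355809 -0.85834986  4.28129867] 0.574114585291893 [ 2.52123053e-02  4.42245661e-01  1.55476522e+00 -1.05527238e-04
  1.14328542e+00  8.14140900e-01]
```

View pics/w5.png

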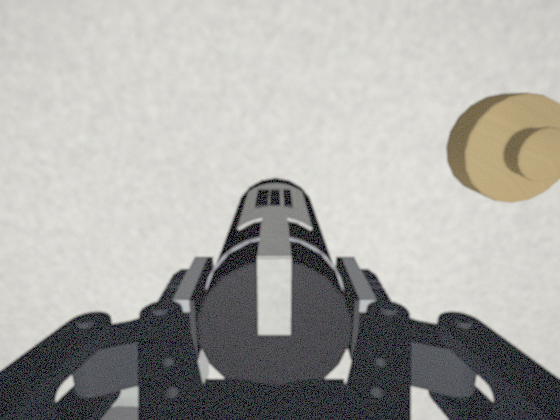

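The tin is held square (w5): strip vertical at columns 257–291, jaws on the sides at opening 0.574, about 49 mm. Lifting it and measuring the in-hand yaw and centre.

```bash
python3 - <<'E'
from lid import *
from workcell import r
s=r.sense();p=s['position']
c5=pickle.load(open('w5.pkl','rb'))
r.move_straight([p[0],p[1],p[2]+.12],speed=.15); r.pause(.1)
c6=look(r,'w6');s=r.sense();print(s['time'],s['wrist_force'],s['grip_width'],s['position'])
for c in(c5,c6):
    P0=c['pose']['position'];h=P0[2]+.0143
    yaw=R.from_quat(c['pose']['tcp_rot']).as_matrix()[:2,0]
    a,pt,P=stripdir(c,range(268,325),235,315,h);print('strip',a,'rel to tool x',(a-np.degrees(np.arctan2(yaw[1],yaw[0])))%360)
    g=cv2.GaussianBlur(c['image'],(3,3),0).max(2);i=np.nonzero(g[310:345,274]<85)[0][0]+310
    e=plane(c,[[274,i]],h)[0];print('inner end (lid centre) minus TCP',e[:2]-P0[:2],i)
E
```

```text
9.5917 [-0.79072624  0.20447986 -3.05562905] 0.5753266927954188 [0.60777759 0.10150825 0.22879898]
strip 44.91046023787275 rel to tool x 90.11025988018929
inner end (lid centre) minus TCP [-0.00170272 -0.00046983] 335
strip 44.83351127366137 rel to tool x 90.03320731747712
inner end (lid centre) minus TCP [-0.00163067 -0.00047306] 335
```

View pics/w6.png

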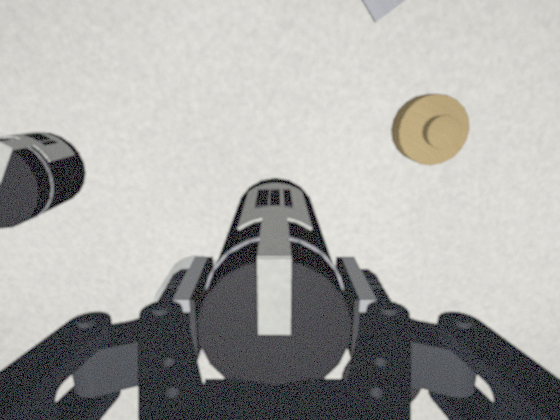

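In hand the strip is 90.05° from the jaw axis, and the load reads about 3 N. w6 shows the tin unchanged in the grip. Carrying it to the pad.

```bash
python3 - <<'E'
from lid import *
from workcell import r
ts=np.radians(-156.2);u=np.array([np.cos(ts),np.sin(ts)])
q=down(np.radians(-156.2-90.05));p=np.array([.529,-.1416])+.001*u
print(r.solve_ik([*p,.235],q))
r.move_pose([*p,.235],q); r.pause(.1)
s=r.sense();print(s['time'],s['position'],s['wrist_force'],s['grip_width'])
r.move_straight([*p,.128],speed=.12); r.pause(.1)
s=r.sense();print(s['time'],s['position'],s['wrist_force'])
print('contact',r.move_straight([*p,.107],speed=.02,until_force=3))
s=r.sense();print(s['time'],s['position'],s['wrist_force'],s['grip_width'])
look(r,'w7')
for n in('top','scene'):
    c=r.capture(n);pickle.dump(c,open(n+'1.pkl','wb'));cv2.imwrite(f'pics/{n}1.png',bright(c['image'],.5)[:,:,::-1])
x=R.from_quat(s['tcp_rot']).as_matrix();print(np.degrees(np.arctan2(x[1,0],x[0,0])),x[:,1])
E
```

```text
[-4.20980782e-01  1.65585704e-01  1.63511799e+00 -4.44089210e-16
  1.34088896e+00 -2.40629281e+00]
12.4083 [ 0.52816125 -0.14183803  0.23500125] [-0.3422665  -0.34326499 -3.71520781] 0.5746600477483133
13.55 [ 0.52903193 -0.14240334  0.12928013] [-0.84972008 -0.7326378  -1.37140507]
contact True
14.2417 [ 0.52797159 -0.14190003  0.11463861] [-0.68719751  1.08948932  4.02282689] 0.5737028190607041
113.75146437180825 [-4.40380219e-04  2.41447795e-04 -9.99999874e-01]
```

View pics/scene1.png

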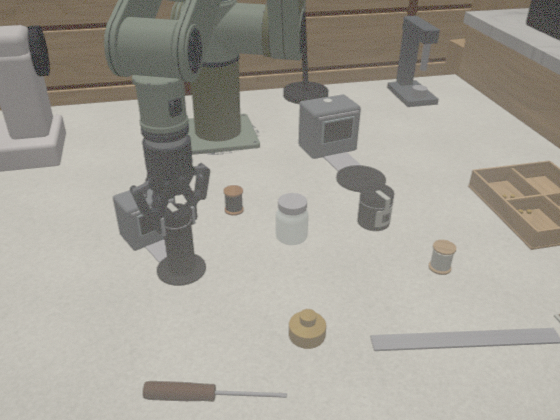

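View pics/w7.png

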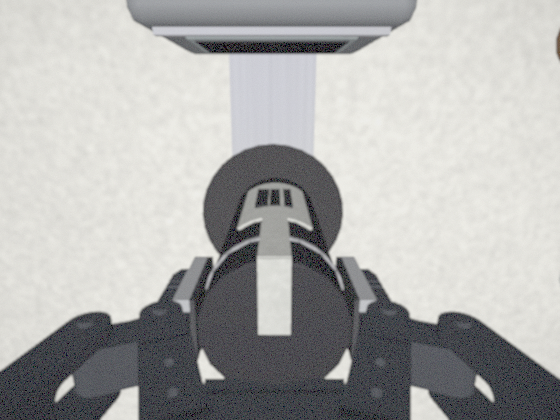

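w7 shows the label and strip at column about 274, in line with the pad (about 273) and the window frame (154–390, middle 272). Contact came at TCP z 0.1146, and 0.1147 was expected. Releasing, then backing off to check.

```bash
python3 - <<'E'
from lid import *
from workcell import r
ts=np.radians(-156.2);u=np.array([np.cos(ts),np.sin(ts)])
r.pause(.1);r.grip(1.0);r.pause(.1)
s=r.sense();p=s['position'];print(s['time'],p,s['wrist_force'],s['grip_width'])
r.move_straight([p[0],p[1],.28],speed=.15)
# oblique view along scanner axis from behind pad, label side seen from above the block
q2=p[:2]+.00*u
r.pause(.1);look(r,'w8')
r.move_straight([*(p[:2]-.05*u),.29],speed=.2);r.pause(.15);look(r,'w9')
for n in('top','scene'):
    c=r.capture(n);pickle.dump(c,open(n+'2.pkl','wb'));cv2.imwrite(f'pics/{n}2.png',bright(c['image'],.5)[:,:,::-1])
print(r.sense()['time'])
E
```

```text
15.0417 [ 0.52632038 -0.14120724  0.11287553] [-0.5797834   1.01512637 -0.46396192] 1.0000924025424869
17.1667
```

View pics/w8.png

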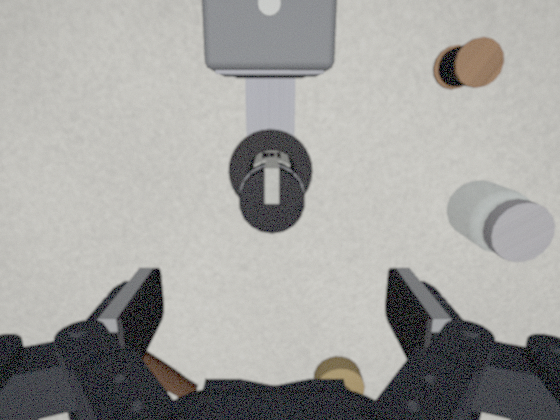

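View pics/w9.png

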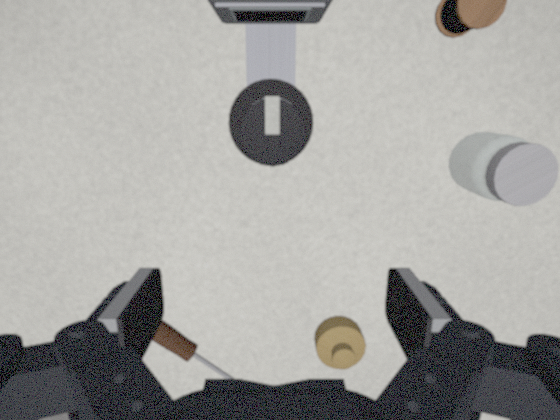

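View pics/scene2.png

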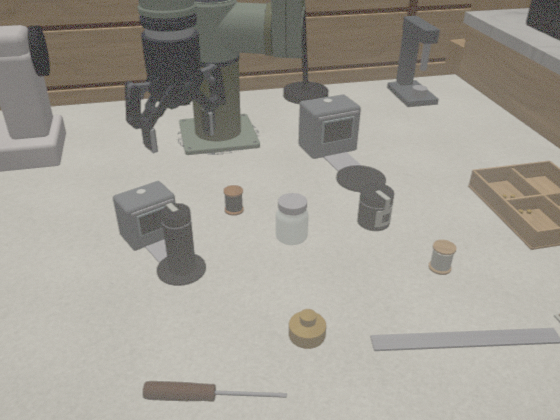

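The tin stands alone on the pad: w8 lid (272,200), w9 lid about (271,125) on pad (271,122). Last, the final yaw and position.

```bash
python3 - <<'E'
from lid import *
c8=pickle.load(open('w8.pkl','rb'));c9=pickle.load(open('w9.pkl','rb'))
h=.129;px=[]
for n,c,cen,rows in(('w8',c8,(272,200),range(168,201)),('w9',c9,(271,133),range(100,131))):
    a,p,P=stripdir(c,rows,cen[0]-14,cen[0]+15,h)
    g=c['image'].max(2).astype(float);col=g[cen[1]-10:cen[1]+14,cen[0]-1:cen[0]+3].mean(1);i=np.nonzero(col>75)[0][-1]+cen[1]-10+.5
    u=P.mean(0);e=plane(c,[[cen[0]+.7,i]],h)[0];px.append((cen[0]+.7,i))
    print(n,'strip yaw',a,'lid centre (strip end)',e[:2],'to pad centre',e[:2]-[.529,-.1416])
print('strip end tri',tri([(c8,px[0]),(c9,px[1])]))
# lid rim in w8 lower half
g=cv2.GaussianBlur(c8['image'],(3,3),0).max(2);cn=cont(comp(g<65,272,215));k=cn[:,1]>203;cc,rad=circfit(plane(c8,cn[k],h)[:,:2]);print('w8 rim',cc,rad)
g=cv2.GaussianBlur(c9['image'],(3,3),0).max(2);cn=cont(comp(g<65,240,125));k=cn[:,1]>100;cc,rad=circfit(plane(c9,cn[k],.004)[:,:2]);print('w9 pad',cc,rad)
# metal strip & short tin unchanged
d=pickle.load(open('c0.pkl','rb'));t2=pickle.load(open('top2.pkl','rb'))
A=d['top']['image'][180:240,145:205].astype(int);B=t2['image'][180:240,145:205].astype(int);print('short tin diff mean/max',abs(A-B).mean(),cv2.GaussianBlur(abs(A-B).max(2).astype(np.float32),(5,5),0).max())
E
```

```text
w8 strip yaw -156.31891200661016 lid centre (strip end) [ 0.5288229 -0.1387225] to pad centre [-0.0001771  0.0028775]
w9 strip yaw -156.35432610181073 lid centre (strip end) [ 0.5295216  -0.13956314] to pad centre [0.0005216  0.00203686]
strip end tri (array([ 0.52941776, -0.13903445,  0.12750318]), [np.float64(0.0005281038542203319), np.float64(0.0005281038542203587)])
w8 rim [ 0.52797847 -0.14011977] 0.023587019662530132
w9 pad [ 0.52932875 -0.14116739] 0.04326358081264464
short tin diff mean/max 22.48 29.851562
```

The tin is within about 2 mm of the pad centre, at yaw −156.3° against −156.2°. The short tin's difference number (22) is unexpected, so I'll check whether it is exposure or movement.

```bash
python3 - <<'E'
from lid import *
a=pickle.load(open('c0.pkl','rb'));
for n,(x,y),ref in(('top',(176,215),(100,250)),('scene',(372,210),(460,180))):
    for c in(a[n],pickle.load(open(n+'2.pkl','rb'))):
        g=cv2.GaussianBlur(c['image'],(3,3),0).max(2).astype(int);bg=np.median(g[ref[1]-15:ref[1]+15,ref[0]-15:ref[0]+15])
        m=comp(g<.5*bg,x,y);ys,xs=np.nonzero(m);print(n,bg,m.sum(),xs.mean(),ys.mean())
E
```

```text
top 146.0 834 176.34292565947243 211.04916067146283
top 174.0 832 176.33173076923077 211.09134615384616
scene 140.0 2173 368.0676484123332 194.73999079613438
scene 143.0 2166 368.0383194829178 194.6325023084026
```

It was only exposure: the background rose from 146 to 174, and the short tin's centroid moved less than 0.1 px. Handing in.

```bash
python3 - <<'E'
from workcell import r
s=r.sense();print(s['time'],s['position'],s['wrist_force'],s['grip_width'])
r.job_done()
E
```

```text
17.1667 [ 0.57142945 -0.12131069  0.28978164] [ 0.55174363 -0.03569137 -0.38031205] 1.0045463279086206
the job is handed in; nothing more can be done
```

The tall tin is standing upright on the small (90 mm) scanner's pad with its label facing the window. I gripped it by its upper part, lowered it until it touched the pad, let go, backed the gripper clear and handed the job in at 17.2 s.

**Last checks:**
- **Facing:** the label points along −156.3°, and the scanner axis is −156.2°.
- **Position:** the tin is about 1.5–3 mm from the pad centre, and it can be up to 20 mm off and still be wholly on the pad.
- **Upright:** the lid measured 0.1275 m high against 0.129 m expected, and the camera pictures show it standing straight.
- **Short tin:** it didn't move (less than 0.1 px in the top view).

**Disagreements:**
- **Camera offset:** the fixed cameras read about 2.4 mm lower in y than the wrist camera for both the tin and the pad, so I used the wrist values for both.
- **Short tin picture check:** the first raw comparison showed a difference, which turned out to be a change in brightness.

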